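Unlock, align and hold down a power unit's access panel

TASK

The square access panel on top of the copy stand's lamp power unit stands proud on its sponge seal, and a lock pin keeps its quarter-turn fastener from turning. Draw the lock pin straight up out of the panel and park it, hanging upright by its collar, in the open notch of the bracket on the side of the unit; then turn the fastener's wing clockwise until its slot lines up with the line engraved on the panel, and press the panel fully home against the frame. Finish while still holding the panel pressed down (a colleague will drive the corner screws), and leave the other things on the desk where they are.

Things in the scene. Friction and masses are not known exactly. Their poses are not given: they have to be found in the camera images.
- unit: grey metal power unit, 200 x 200 x 60 mm high, fixed to the desk; origin in the centre of its underside, on the desk, z up; x points from its control face (switch, sockets, knob; nearest the robot) to its back, y to its left side, where the parking bracket is. Its top is a frame 34 mm wide round an open bay
- panel: aluminium access panel, 192 x 192 x 4 mm, level, guided straight up and down; origin in the centre of its underside, axes as the unit's. Home (hard stop): 62 mm above the unit's origin; it floats about 9 mm higher, a further 8 N brings it down, let go it rises. With the fastener out of line it stops 7 mm short of home. Small screws stand 6 mm high near its corners
- fastener (a joint): angle of the quarter-turn fastener, rad: 0 (a hard stop) when slot and wing lie along the unit's x, on the engraved line; positive is anticlockwise from above. Starts at 1.14 to 1.40; turns clockwise to 0 with light friction (0.06 N m) and stays where left. The pin, while in its bore, stops it at about 1.08. Its foot enters the receptacle below about 0.15
- wing (a point): on the fastener's axis, 30 mm above the panel's upper face, where to grip the wing; 20 mm in -x and 20 mm in -y from the panel's centre. x lies along the wing, z up. The wing is a steel bar 44 mm long, 10 mm thick, 10 to 42 mm above the panel, a dark slot along its top; under it a flange 40 mm across, 5 mm high, with a low lug reaching 52 mm out along x
- lock_pin: loose steel pin, 50 g, upright in a bore of the panel (10 mm wide, 26 mm deep; 15 mm in x, 12 mm in y from the panel's centre); origin in the underside of its collar, on the panel's upper face, z up along the pin. Shank 8 mm across, to 26 mm below the origin; collar 22 mm across, 6 mm high; knurled head 18 mm across, 26 to 52 mm above the origin: grip it there
- notch (a point): where the pin's origin belongs when parked: on the upper face of the bracket tab (6 mm thick) on the unit's left side, axes as the unit's. The notch is 13 mm wide in x, its closed end 5.5 mm from this point in -y, open in +y; the prongs end 20 mm from this point, with nibs 2 mm high at the tips. The shank goes in from above until the collar rests on the tab
- driver: bystander: red precision screwdriver, 154 mm, lying to the right of the unit; origin centre of its underside
- loupe: bystander: black loupe, 41 mm across, 38 mm high, standing to the left of the unit; origin centre of its underside
- film_can: bystander: black film can with a grey lid, 34 mm across, 53 mm high, standing to the left of the unit; origin centre of its underside
- tweezers: bystander: steel tweezers, 127 mm, lying behind the unit; origin centre of the underside
- marker: bystander: blue and white marker pen, 128 mm, lying behind the unit; origin centre of the underside
There are look-alikes about, which are no part of the job. Leave any orange or turquoise look-alike of the lock_pin alone.

How it is judged (in metres and radians):
On the way, in this order (a step that is already met when the one before it is completed fails the run):
1. the lock pin stands parked in the notch, released (x of lock_pin in the frame of notch between -0.005 and 0.005 m and y of lock_pin in the frame of notch between -0.007 and 0.014 m and z of lock_pin in the frame of notch between -0.003 and 0.003 m and angle between lock_pin's own z axis and vertical below 0.2 rad and contact force between the fingers and lock_pin below 0.1 N), for 0.2 s.
2. the fastener's slot is in line with the engraved line (value of joint fastener below 0.15 rad), for 0.1 s.
At the end, for the whole second after the job is handed in: Pin upright (0.2 rad) in the notch, collar on the tab (height within 3 mm, x within 5 mm, -7 to +14 mm along the notch); fastener within 0.15 rad of the line; panel within 2 mm of fully home with the robot pressing on it or its fastener with over 3 N, through the last second (x of lock_pin in the frame of notch between -0.005 and 0.005 m and y of lock_pin in the frame of notch between -0.007 and 0.014 m and z of lock_pin in the frame of notch between -0.003 and 0.003 m and angle between lock_pin's own z axis and vertical below 0.2 rad and value of joint fastener below 0.15 rad and z of panel in the frame of unit below 0.064 m and contact force between any of the fingers, the arm and panel above 3 N); the arm keeps its last pose, push and grip.
It fails at once if a bystander is pushed more than 30 mm from its place (distance of any of driver, loupe, film_can, tweezers, marker from where it was at the start of the episode above 0.03 m).
It also fails if it takes over 48 s, if anything falls off the work surface, if the arm or the gripper's body presses on something with over 40 N, if the wrist force passes 120 N, or if a joint passes its speed limit or range.

ROBOT

A 6-joint arm with a two-finger parallel gripper is mounted at the origin on a cart in front of the work surface, level with it; the furniture and walls round the work are solid. World frame = base frame: x ahead of the robot, y to its left, z up, the work surface at z = 0. Lengths are in mm, angles in rad, forces in N, time in s.
With the tool pointing down it reaches from about 275 to 750 mm from the base axis. Payload 10.2 kg.
Tool frame: the origin (TCP) lies between the finger pads; the fingertips stand 17 mm ahead of it and the grasp point (between the pads) lies 2 mm behind it (tips_ahead is the distance from the TCP to the fingertips, in mm); z points along the fingers, y is the line along which they close (so a half turn about z gives the same grasp; the last joint's range is limited). The gripper opens to 85 mm and grips with 20 to 120 N. Pads are 22 mm wide; open, the fingers measure 114 mm over their backs; the gripper's body (76 mm by 85 mm) begins 54 mm behind the grasp point. The pads swing forward as they close: fully open they stand 13 mm farther back than shut.
Start: joints at [-1.523, 0.313, 1.498, -0, 1.331, -0.223], TCP at [140.425, -505.877, 227.794] pointing down, gripper open.
Joint ranges: [-2.94, 2.94], [-0.97, 2.17], [0.19, 2.56], [-1.23, 4.37], [0.02, 3.11], [-2.88, 2.88]. Speed limits (rad/s): [2.39, 2.39, 3.01, 3.14, 3.14, 3.14].

INTERFACE

Orientations are given as a unit quaternion [w, x, y, z].
In Python, from rig import sense, capture, finish_job, boxes_of, tips_ahead gives the robot as it stands.
- The arm moves only by the tool drive_tool, never from a script. Its argument "commands" is text: rows parted by semicolons, each of 7 numbers parted by spaces: the shift along the world's x, y, z in units of 0.1 m (1.0 is 0.1 m), then the turn, a rotation vector about the world's x, y, z in units of pi/4 rad (1.0 is pi/4 rad), then the opening in per cent of the stroke, from 0 (shut) to 100 (fully open). A call has 1 to 20 rows; each row shifts and turns the commanded pose from where the row before left it; what a row does not reach is not made up. A row lasts 1/12 s, in which the tool goes at most 41.7 mm and 7.16 degrees, less where a joint would pass 70% of its speed; a pose out of reach is approached as far as the arm can. A call with a number of a shift or a turn outside -1 to 1 is refused whole. A call with a gripper value outside its range is refused whole. The fingers move at their own pace and stop on an object; "force" is the grip in N (left out, the last holds). Time passes only in rows, so rows that do not move let the fingers close. It gives the time, the measured TCP pose, the force, the opening and the grip force at its end, in the units of the state.
- sense(): the state, without advancing time (a new reading comes with each control period).
- capture(name): name is "scene" or "top" or "wrist"; returns a dict with "pixels" (420x560x3 uint8, blue, green, red), "fov_y" (degrees; the focal length in pixels is half the picture's height over the tangent of half this angle, whatever the lens; pixels are square), "cx", "cy" (the principal point, pixels), "k1" (the pictures are not rectified: a ray, as slopes to the right and down, at radius r is drawn at 1 + k1 r^2 times it, then the intrinsics apply), "position" and "attitude" of the camera in the world; the wrist camera has in their place "tool_from_camera" (4x4, takes a point from camera to tool coordinates, whose origin is the TCP and whose axes are the flange's). Camera axes: x right, y down, z forward; pixel columns grow to the right and rows downward; lengths in mm; the calibration is good to about 2 mm. A picture is of the moment at which its call begins: read the wrist's pose just before it. There is no depth.
- finish_job(): hands the job in; it is judged then, once.
Trained networks look in a picture, given as the dict that the camera call returned (one of the last four; its "shot" number tells which), for a name from the list of things; names that differ only in an ending like _2 or _b are one class to them, and where a whole thing is asked for, a point or a joint stands for the part that bears it (a point fixed in the world has none). Each returns a list of dicts, best first, with "confidence" (0 to 1); they miss things now and then, are a little off and sometimes report something else, mostly with a low value. They report only what shows in the picture. A call takes as long as a camera call. They do not tell look-alikes from the thing itself.
- boxes_of(picture, name): "position" ([column, row] in pixels, amid what is visible of it).
The state is a dict: "time_s": time; "joints": joint angles; "dq": joint speeds; "tau": joint torques, N m; "eef_pos": TCP position; "ee_rot": TCP orientation; "force": force on the tool from outside, world axes, zero at the start; "wrist_torque": the same for the moment, N m; "grip_width": opening from 0.0 (shut) to 1.0 (fully open); "grip_force": force on a finger pad.
Only numpy, scipy, OpenCV 4.12 (cv2) and the standard library are available. Lean on these libraries where they do the work, as an engineer would, in place of code of your own. Each camera call takes 0.05 s, during which the arm holds its last target. There are 200 camera calls.

## Working session

There is one attempt and no reset: what is moved stays moved. The work goes in short steps, Python scripts to look and compute and a tool call to move; the robot and the scene stay as the last step left them, time stands still between calls to the robot, and variables do not carry over. Pictures are saved under pics/ and viewed, at most 10 in all, crops included, and the job is handed in when it is done.

Besides the shell and the picture viewer there is one more tool, called after ">>>" as name(argument=value, ...) on one line, values as JSON. drive_tool: Moves the arm, as the interface text tells. Shifts and turns lie within -1 to 1; 1 stands for 0.1 m of shift or pi/4 rad of turn. Its arguments: {"type":"object","properties":{"commands":{"type":"string"},"force":{"type":"number"}},"required":["commands"]}

```bash
mkdir -p pics; cat > h.py <<'E'
import numpy as np, cv2
from scipy.spatial.transform import Rotation as R
from rig import sense, capture, finish_job, boxes_of, tips_ahead
def K(p):
    f=p["pixels"].shape[0]/2/np.tan(np.radians(p["fov_y"])/2)
    return np.array([[f,0,p["cx"]],[0,f,p["cy"]],[0,0,1.]]),np.array([p["k1"],0,0,0,0.])
def q2R(q): return R.from_quat([q[1],q[2],q[3],q[0]]).as_matrix()
def pose(p,s=None):
    if "tool_from_camera" in p:
        T=np.array(p["tool_from_camera"]);Rt=q2R(s["ee_rot"])
        return Rt@T[:3,:3],Rt@T[:3,3]+np.array(s["eef_pos"])
    a=np.array(p["attitude"]);
    return (q2R(a) if a.size==4 else a.reshape(3,3)),np.array(p["position"])
def ray(p,uv,z,s=None):
    k,d=K(p);x,y=cv2.undistortPoints(np.array([[uv]],float),k,d)[0,0]
    Rc,c=pose(p,s);v=Rc@np.array([x,y,1]);return c+v*(z-c[2])/v[2]
def proj(p,P,s=None):
    k,d=K(p);Rc,c=pose(p,s);q=Rc.T@(np.asarray(P,float)-c)
    return cv2.projectPoints(q.reshape(1,3),np.zeros(3),np.zeros(3),k,d)[0].ravel()
E
python3 - <<'E'
from h import *
s=sense();print(s);print(tips_ahead)
ps={n:capture(n) for n in ("scene","top")}
for n,p in ps.items():
    cv2.imwrite(f"pics/{n}0.png",p["pixels"]);print(n,{k:v for k,v in p.items() if k!="pixels"})
    for o in ("unit","panel","wing","lock_pin","notch","driver","loupe","film_can","tweezers","marker"):
        try: print(o,[(np.round(b["position"]).tolist(),round(b["confidence"],2)) for b in boxes_of(p,o)])
        except Exception as e: print(o,e)
E
```

```text
{'time_s': 0.0, 'joints': array([-1.52337959e+00,  3.13494481e-01,  1.49843902e+00,  2.15718513e-07,
        1.33098828e+00, -2.23401324e-01]), 'dq': array([ 0.00061763, -0.00173638,  0.00018969,  0.00102949,  0.00045383,
        0.00083699]), 'tau': array([ 2.04844197e-03, -4.12269187e+01, -2.59737056e+01, -2.23324497e-05,
        4.23566074e-03,  1.48721261e-05]), 'eef_pos': array([ 140.42300083, -505.60410332,  227.21158493]), 'ee_rot': array([-6.61983346e-04,  9.90845981e-01,  1.34995555e-01,  5.85053958e-05]), 'force': array([-0.27799551,  0.65672934,  0.4383381 ]), 'wrist_torque': array([-0.0088632 ,  0.04226866,  0.09380157]), 'grip_force': 0.0, 'grip_width': 0.9989322118293353}
17.0
scene {'fov_y': 47.98602092256499, 'cx': 277.7002113697022, 'cy': 209.10519934653308, 'k1': -0.03934097749219651, 'position': array([ 653.68376578, -269.96884192,  808.93029359]), 'attitude': array([-0.28323698,  0.9576252 ,  0.04892663, -0.01835679]), 'shot': 1}
unit [([268.0, 263.0], 0.64)]
panel [([348.0, 292.0], 0.69), ([273.0, 256.0], 0.63)]
wing [([261.0, 252.0], 0.91)]
lock_pin [([282.0, 23
[... 275 characters left out ...]
2)]
top {'fov_y': 53.96757042404949, 'cx': 278.0794448687684, 'cy': 213.39896197449676, 'k1': -0.04605427865510461, 'position': array([443.54386564, 190.69117192, 927.18475974]), 'attitude': array([ 0.06170886, -0.70220527,  0.70567036, -0.07161793]), 'shot': 2}
unit [([300.0, 220.0], 0.8)]
panel [([305.0, 218.0], 0.69)]
wing [([313.0, 224.0], 0.79)]
lock_pin [([304.0, 220.0], 0.58), ([300.0, 208.0], 0.53), ([181.0, 231.0], 0.52), ([189.0, 197.0], 0.44), ([302.0, 220.0], 0.2)]
notch [([302.0, 220.0], 0.67)]
driver [([363.0, 241.0], 0.64)]
loupe [([229.0, 176.0], 0.71), ([365.0, 238.0], 0.36)]
film_can [([218.0, 243.0], 0.54)]
tweezers []
marker [([246.0, 160.0], 0.7), ([300.0, 221.0], 0.28)]
```

```bash
python3 - <<'E'
import cv2
a=cv2.imread("pics/top0.png")[120:300,160:400]; cv2.imwrite("pics/top0c.png",cv2.resize(a,None,fx=3.3,fy=3.3,interpolation=cv2.INTER_CUBIC))
a=cv2.imread("pics/scene0.png")[120:360,200:400]; cv2.imwrite("pics/scene0c.png",cv2.resize(a,None,fx=2.5,fy=2.5,interpolation=cv2.INTER_CUBIC))
E
```

```text
(no output)
```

View pics/top0c.png

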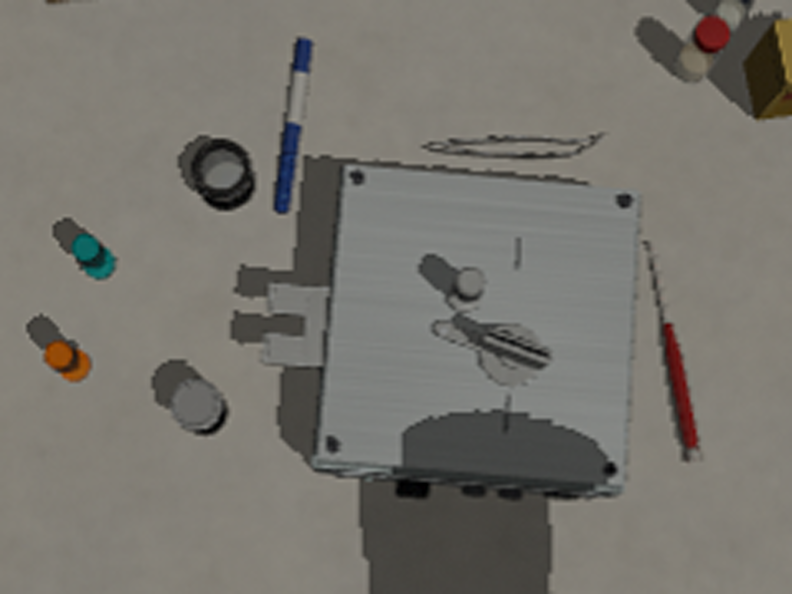

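View pics/scene0c.png

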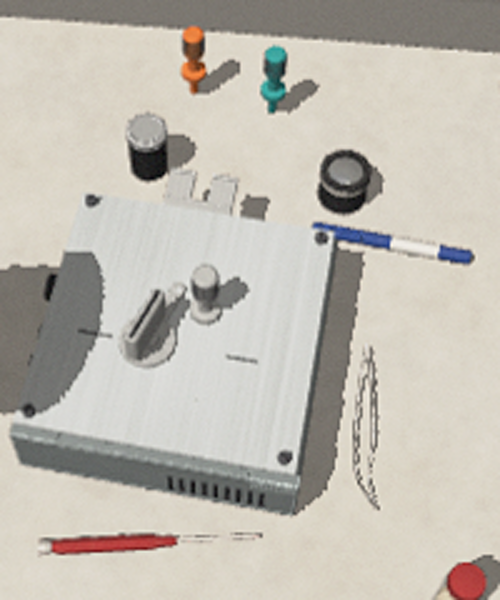

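The true pin is the steel one in the panel: top about (302,206), scene about (282,237). The orange one, top about (179,227), and the turquoise one, top about (187,196), stand on the desk and are the look-alikes. The wing is at top about (315,225). The bracket opens left at about (250,218). Next I fit the unit pose from the four screws.

```bash
python3 - <<'E'
from h import *
from scipy.optimize import least_squares
pt,ps=capture("top"),capture("scene")
c=lambda a,o,k:np.array(a,float)/k+o
# order: (+x,+y),(+x,-y),(-x,+y),(-x,-y)
T=c([(357,177),(624,200),(332,443),(610,467)],[160,120],3.3)
S=c([(321,238),(286,457),(92,201),(28,410)],[200,120],2.5)
sg=np.array([(1,1),(1,-1),(-1,1),(-1,-1)])
def pts(v):
    x,y,a,d,z=v;cc,ss=np.cos(a),np.sin(a)
    return [(x+cc*d*i-ss*d*j,y+ss*d*i+cc*d*j,z) for i,j in sg]
def f(v): return np.concatenate([np.ravel([proj(p,P)-u for P,u in zip(pts(v),U)]) for p,U in((pt,T),(ps,S))])
r=least_squares(f,[450,150,0,86,80]);print(r.x.round(3),r.fun.round(1))
x,y,a,d,z=r.x
W=lambda u,v:(x+np.cos(a)*u-np.sin(a)*v,y+np.sin(a)*u+np.cos(a)*v)
pin=W(15,12);wg=W(-20,-20)
print("pin",pin,"wing",wg)
for n,P in (("pinhead",(*pin,127)),("wingtop",(*wg,117))):
    print(n,[(proj(p,P)).round(1) for p in (pt,ps)], "crop", ((proj(pt,P)-[160,120])*3.3).round(),((proj(ps,P)-[200,120])*2.5).round())
# wing angle from top: slot ends crop
q=[ray(pt,c(u,[160,120],3.3),117)[:2] for u in((468,325),(547,362))]
print("wing ends",q,"angle",np.arctan2(*(q[0]-q[1])[::-1])-a)
# tab corners, z unknown: print unit coords for several z
for zz in (40,50,56):
  for u in ((272,284),(262,364),(268,313),(305,316),(303,335),(327,284)):
    w=ray(pt,c(u,[160,120],3.3),zz)[:2]-[x,y];print(zz,u,(np.cos(a)*w[0]+np.sin(a)*w[1]).round(1),(-np.sin(a)*w[0]+np.cos(a)*w[1]).round(1))
E
```

```text
[ 5.98612e+02  1.20019e+02 -9.10000e-02  8.68730e+01  7.63640e+01] [ 0.1 -0.1  0.  -0.1  0.1  0.2 -0.2  0.2  0.2 -0.2 -0.4  0.1 -0.2 -0.3
  0.6  0.2]
pin (np.float64(614.6452926619286), np.float64(130.59874198661214)) wing (np.float64(576.8691369693855), np.float64(101.92886125625785))
pinhead [array([302.4, 204.3]), array([282.4, 229.1])] crop [470. 278.] [206. 273.]
wingtop [array([316.7, 223.8]), array([258.2, 244.9])] crop [517. 343.] [145. 312.]
wing ends [array([587.84742263, 131.44765046]), array([565.00385953,  84.13595604])] angle 1.2124308129092962
40 (272, 284) 18.6 138.1
40 (262, 364) -35.5 139.2
40 (268, 313) -1.2 138.8
40 (305, 316) -1.0 114.2
40 (303, 335) -13.8 114.2
40 (327, 284) 21.8 101.7
50 (272, 284) 16.6 137.2
50 (262, 364) -36.9 138.3
50 (268, 313) -3.0 137.8
50 (305, 316) -2.8 113.5
50 (303, 335) -15.5 113.6
50 (327, 284) 19.8 101.2
56 (272, 284) 15.4 136.7
56 (262, 364) -37.7 137.7
56 (268, 313) -4.0 137.3
56 (305, 316) -3.9 113.1
56 (303, 335) -16.5 113.2
56 (327, 284) 18.5 100.9
```

```bash
python3 - <<'E'
import cv2,numpy as np
a,b=cv2.imread("pics/top0.png"),cv2.imread("pics/scene0.png")
cv2.imwrite("pics/both.png",cv2.resize(np.hstack([a,b]),(800,300),interpolation=cv2.INTER_AREA))
E
```

```text
(no output)
```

View pics/both.png

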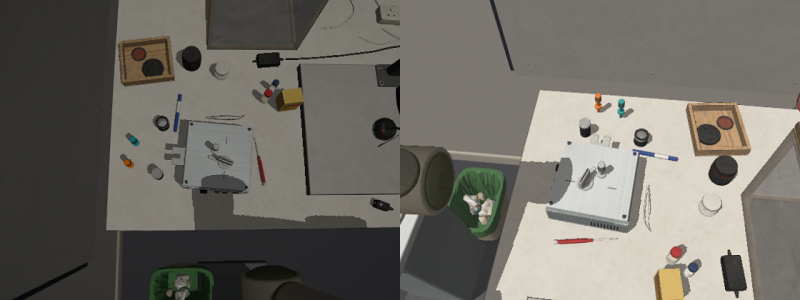

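The copy stand base with its lamp head is at right, top about (535,179), roughly world (650,-260). The straight path stays about 300 mm inside it.

>>> drive_tool(commands="0.225 0.31 0 0 0 0.027 100;0.225 0.31 0 0 0 0.027 100;0.225 0.31 0 0 0 0.027 100;0.225 0.31 0 0 0 0.027 100;0.225 0.31 0 0 0 0.027 100;0.225 0.31 0 0 0 0.027 100;0.225 0.31 0 0 0 0.027 100;0.225 0.31 0 0 0 0.027 100;0.225 0.31 0 0 0 0.027 100;0.225 0.31 0 0 0 0.027 100;0.225 0.31 0 0 0 0.027 100;0.225 0.31 0 0 0 0.027 100;0.225 0.31 0 0 0 0.027 100;0.225 0.31 0 0 0 0.027 100;0.225 0.31 0 0 0 0.027 100;0.225 0.31 0 0 0 0.027 100;0.225 0.31 0 0 0 0.027 100;0.225 0.31 0 0 0 0.027 100;0.225 0.31 0 0 0 0.027 100;0.225 0.31 0 0 0 0.027 100", force=40)

```text
time_s: 2.87
eef_pos: [591.2, 116.0, 227.8]
ee_rot: [0.0, 0.94, 0.341, 0.0]
force: [1.1, -1.8, 0.4]
grip_width: 0.999
grip_force: 0.0
```

>>> drive_tool(commands="0 0 0 0 0 0 100;0 0 0 0 0 0 100;0 0 0 0 0 0 100")

```text
time_s: 3.12
eef_pos: [590.2, 113.8, 227.6]
ee_rot: [0.0, 0.94, 0.34, -0.0]
force: [0.4, -0.3, -0.3]
grip_width: 1.001
grip_force: 0.0
```

```bash
python3 - <<'E'
from h import *
s=sense();p=capture("wrist");print(s["eef_pos"],s["ee_rot"])
np.save("w1.npy",{"p":p,"s":s},allow_pickle=True)
cv2.imwrite("pics/w1.png",p["pixels"])
for n,P in (("pinhead",(614.6,130.6,127)),("collar",(614.6,130.6,81)),("wing",(576.9,101.9,117))): print(n,proj(p,P,s).round())
for o in ("lock_pin","wing","notch"): print(o,[(b["position"],b["confidence"]) for b in boxes_of(p,o)])
print(p["tool_from_camera"])
E
```

```text
[590.16020744 113.83258536 227.57271028] [ 9.83598665e-06  9.40253957e-01  3.40473791e-01 -3.05669007e-04]
pinhead [285. 173.]
collar [285. 163.]
wing [282. 231.]
lock_pin [([34.6, 6.7], 0.64), ([280.4, 168.9], 0.59)]
wing [([278.7, 215.5], 0.76)]
notch [([267.3, 169.8], 0.83)]
[[ 1.34831425e-03 -9.53799580e-01 -3.00440581e-01  7.70909100e+01]
 [ 9.99999083e-01  1.24821508e-03  5.25115443e-04 -6.23827554e-01]
 [-1.25840425e-04 -3.00441014e-01  9.53800389e-01 -1.45262365e+02]
 [ 0.00000000e+00  0.00000000e+00  0.00000000e+00  1.00000000e+00]]
```

View pics/w1.png

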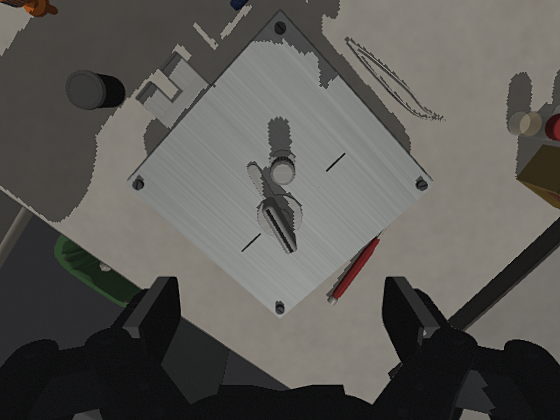

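The steel pin head's top is at (284,172) and the wing slot centre is near (280,228), both within 3 px of prediction. The bracket with its notch is at about (180,85), so I enlarge it to measure the tab.

```bash
python3 - <<'E'
import cv2
a=cv2.imread("pics/w1.png")[30:150,110:250]; cv2.imwrite("pics/w1c.png",cv2.convertScaleAbs(cv2.resize(a,None,fx=5,fy=5,interpolation=cv2.INTER_CUBIC),alpha=1.5))
E
```

```text
(no output)
```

View pics/w1c.png

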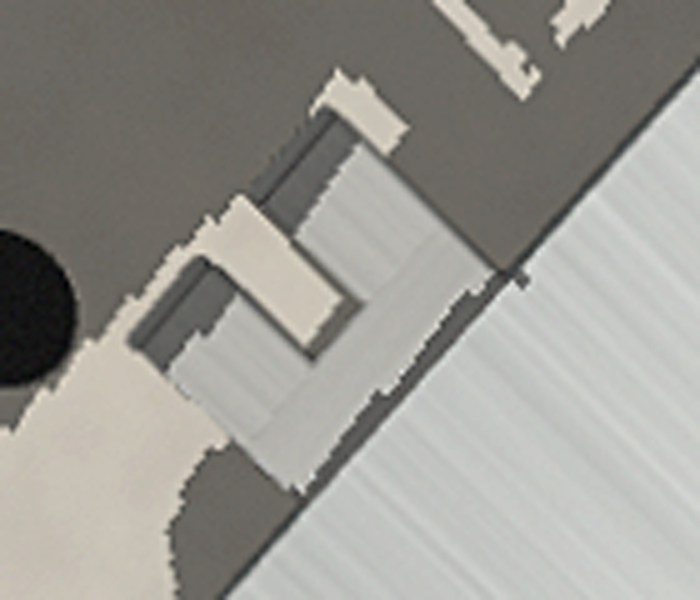

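>>> drive_tool(commands="0.12 0.08 -0.3 0 0 0 70;0.12 0.08 -0.3 0 0 0 70;0 0 -0.3 0 0 0 70;0 0 -0.15 0 0 0 70;0 0 0 0 0 0 70;0 0 0 0 0 0 70")

```text
time_s: 3.82
eef_pos: [614.4, 129.6, 123.2]
ee_rot: [-0.0, 0.94, 0.34, -0.0]
force: [-0.3, -0.3, 1.2]
grip_width: 0.701
grip_force: 0.0
```

```bash
python3 - <<'E'
from h import *
from scipy.optimize import least_squares
d=np.load("w1.npy",allow_pickle=True).item();p,s=d["p"],d["s"];t=capture("top")
x,y,a=598.6,120.0,-.091
# tab: notch edges through closed end, outer corners; unit-frame model
W=lambda u,v,z:(x+np.cos(a)*u-np.sin(a)*v,y+np.sin(a)*u+np.cos(a)*v,z)
cw=lambda q:np.array(q)/5.+[110,30]
ct=lambda q:np.array(q)/3.3+[160,120]
for z in (40,45,50,55,60):
  o=[]
  for P,q in ((p,cw((370,302))),(p,cw((318,360))),(t,ct((305,316))),(t,ct((303,335)))):
    w=ray(P,q,z,s)[:2]-[x,y];o+=[(np.cos(a)*w[0]+np.sin(a)*w[1]).round(1),(-np.sin(a)*w[0]+np.cos(a)*w[1]).round(1)]
  print(z,o)
E
```

```text
40 [np.float64(-7.6), np.float64(117.7), np.float64(-21.9), np.float64(117.9), np.float64(-1.0), np.float64(114.2), np.float64(-13.8), np.float64(114.3)]
45 [np.float64(-6.8), np.float64(116.7), np.float64(-20.9), np.float64(116.9), np.float64(-1.9), np.float64(113.9), np.float64(-14.6), np.float64(113.9)]
50 [np.float64(-5.9), np.float64(115.7), np.float64(-19.8), np.float64(115.8), np.float64(-2.8), np.float64(113.5), np.float64(-15.4), np.float64(113.6)]
55 [np.float64(-5.1), np.float64(114.6), np.float64(-18.8), np.float64(114.8), np.float64(-3.7), np.float64(113.2), np.float64(-16.3), np.float64(113.3)]
60 [np.float64(-4.3), np.float64(113.6), np.float64(-17.8), np.float64(113.7), np.float64(-4.6), np.float64(112.9), np.float64(-17.1), np.float64(113.0)]
```

>>> drive_tool(commands="0 0.01 -0.12 0 0 0 60;0 0 0 0 0 0 0;0 0 0 0 0 0 0;0 0 0 0 0 0 0;0 0 0 0 0 0 0;0 0 0 0 0 0 0;0 0 0 0 0 0 0", force=40)

```text
time_s: 4.45
eef_pos: [614.6, 131.1, 111.1]
ee_rot: [0.0, 0.94, 0.341, 0.0]
force: [0.2, 0.9, 0.5]
grip_width: 0.186
grip_force: 39.0
```

Grip is at 39 N on a width that fits the 18 mm head. The two views agree on a tab about 58-60 mm high, with the notch at unit (-11,119), world about (598.7,239.5). I draw the pin straight up.

>>> drive_tool(commands="0 0 0.08 0 0 0 0;0 0 0.12 0 0 0 0;0 0 0.15 0 0 0 0;0 0 0.15 0 0 0 0;0 0 0.15 0 0 0 0;0 0 0.1 0 0 0 0;0 0 0 0 0 0 0")

```text
time_s: 5.03
eef_pos: [615.4, 131.2, 189.1]
ee_rot: [0.001, 0.94, 0.341, 0.002]
force: [0.7, 0.6, 0.1]
grip_width: 0.183
grip_force: 39.0
```

>>> drive_tool(commands="-0.02 0.1 0 0 0 0.125 0;-0.02 0.14 0 0 0 0.125 0;-0.02 0.14 0 0 0 0.125 0;-0.02 0.14 0 0 0 0.125 0;-0.02 0.14 0 0 0 0.125 0;-0.02 0.14 0 0 0 0.125 0;-0.02 0.14 0 0 0 0.125 0;-0.02 0.14 0 0 0 0.125 0;0 0 -0.1 0 0 0 0;0 0 0 0 0 0 0;0 0 0 0 0 0 0")

```text
time_s: 5.95
eef_pos: [598.1, 238.4, 174.6]
ee_rot: [-0.0, 0.739, 0.673, -0.001]
force: [-0.6, 0.4, -0.2]
grip_width: 0.189
grip_force: 39.0
```

```bash
python3 - <<'E'
from h import *
s=sense();p=capture("wrist");print(s["eef_pos"],s["ee_rot"],s["joints"],s["force"])
t=capture("top");c=capture("scene")
np.save("w2.npy",{"p":p,"s":s,"t":t,"c":c},allow_pickle=True)
a=p["pixels"];b=t["pixels"][150:290,200:360];d=c["pixels"][120:260,200:360]
im=np.hstack([cv2.resize(a,(400,300)),np.zeros((300,400,3),np.uint8)])
lo=np.hstack([cv2.resize(b,(400,300)),cv2.resize(d,(400,300))])
im[:,400:]=cv2.resize(a[100:310,140:420],(400,300))
cv2.imwrite("pics/w2.png",np.vstack([im,lo]))
e=s["eef_pos"]
P=(e[0],e[1],e[2]-37-26);print("shank tip px",proj(p,P,s),proj(t,P),proj(c,P))
P=(e[0],e[1],e[2]-37);print("collar px",proj(p,P,s),proj(t,P),proj(c,P))
N=(598.7,239.5,59);print("notch",proj(p,N,s),proj(t,N),proj(c,N))
E
```

```text
[598.09905289 238.39695417 174.55827372] [-4.73311252e-04  7.39305558e-01  6.73369140e-01 -1.03367330e-03] [ 1.97768395e-01  6.18994083e-01  1.17339387e+00 -2.59420029e-04
  1.35146433e+00  2.91107178e-01] [-0.60053515  0.37744053 -0.21428728]
shank tip px [281.17514324 231.28717682] [248.41787107 214.14024081] [279.2479292  182.08944816]
collar px [281.10256449 247.48638443] [247.65591187 211.65987378] [279.17942948 173.45991507]
notch [281.92564729 206.11126802] [249.3089838  218.44021825] [279.74544502 197.82643925]
```

View pics/w2.png

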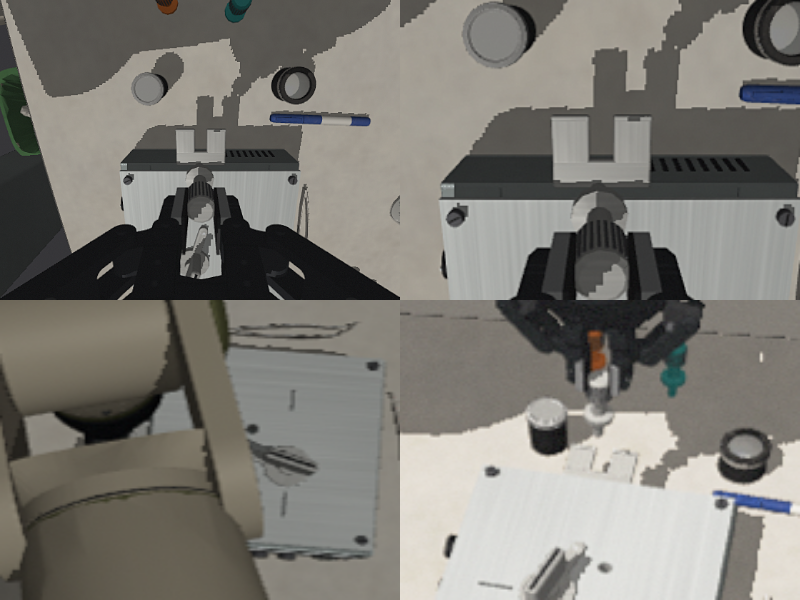

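In the wrist view the notch gap is centred at column about 280.7 with its closed end at row about 213. The pin's line is at 281, so it is within 1 mm sideways. I lower with y +2 mm.

>>> drive_tool(commands="0 0.02 -0.2 0 0 0 0;0 0 -0.2 0 0 0 0;0 0 -0.15 0 0 0 0;0 0 -0.08 0 0 0 0;0 0 -0.05 0 0 0 0;0 0 0 0 0 0 0;0 0 0 0 0 0 0")

```text
time_s: 6.68
eef_pos: [598.9, 241.0, 108.7]
ee_rot: [0.0, 0.739, 0.674, 0.001]
force: [1.4, -1.2, -0.4]
grip_width: 0.185
grip_force: 39.1
```

```bash
python3 - <<'E'
from h import *
s=sense();p=capture("wrist");c=capture("scene");print(s["eef_pos"],s["force"])
a=p["pixels"][140:350,140:420];d=c["pixels"][140:245,210:350]
cv2.imwrite("pics/w3.png",np.hstack([cv2.resize(a,(400,300)),cv2.resize(d,(400,300),interpolation=cv2.INTER_CUBIC)]))
E
```

```text
[598.89076098 241.03687232 108.65353317] [ 1.36696544 -1.22699036 -0.3651097 ]
```

View pics/w3.png

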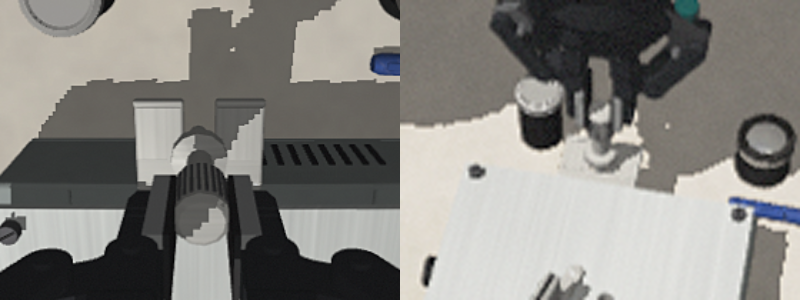

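The shank is centred in the notch (gap at columns 183-216, collar at 200), and no force shows. I lower until contact.

>>> drive_tool(commands="0 0 -0.04 0 0 0 0;0 0 -0.04 0 0 0 0;0 0 -0.02 0 0 0 0;0 0 0 0 0 0 0;0 0 0 0 0 0 0")

```text
time_s: 7.2
eef_pos: [598.7, 241.3, 98.9]
ee_rot: [0.0, 0.738, 0.674, 0.001]
force: [-2.3, 0.4, 7.4]
grip_width: 0.186
grip_force: 39.8
```

>>> drive_tool(commands="0 0 -0.02 0 0 0 0;0 0 0 0 0 0 0;0 0 0 0 0 0 0")

```text
time_s: 7.45
eef_pos: [599.1, 241.7, 98.7]
ee_rot: [0.001, 0.738, 0.675, 0.002]
force: [-5.5, 0.4, 18.8]
grip_width: 0.184
grip_force: 40.9
```

Contact shows the collar seated. I ease off, open and rise.

>>> drive_tool(commands="0 0 0.02 0 0 0 0;0 0 0 0 0 0 50;0 0 0 0 0 0 60;0 0 0 0 0 0 60;0 0 0 0 0 0 60;0 0 0 0 0 0 60")

```text
time_s: 7.95
eef_pos: [598.3, 241.1, 97.4]
ee_rot: [-0.0, 0.738, 0.674, -0.0]
force: [-1.7, 0.3, -1.3]
grip_width: 0.599
grip_force: 0.0
```

>>> drive_tool(commands="0 0 0.2 0 0 0 60;0 0 0.3 0 0 0 60;0 0 0.3 0 0 0 60;0 0 0 0 0 0 60;0 0 0 0 0 0 60")

```text
time_s: 8.37
eef_pos: [599.0, 241.3, 179.3]
ee_rot: [0.001, 0.738, 0.674, 0.001]
force: [-0.4, 0.0, -0.6]
grip_width: 0.598
grip_force: 0.0
```

```bash
python3 - <<'E'
from h import *
s=sense();p=capture("wrist");c=capture("scene");print(s["eef_pos"],s["force"])
print([(b["position"],b["confidence"]) for b in boxes_of(p,"lock_pin")],[(b["position"],b["confidence"]) for b in boxes_of(c,"lock_pin")])
for P in ((598.9,241.5,88),(598.9,241.5,114)): print(proj(p,P,s),proj(c,P))
a=p["pixels"][140:350,140:420];d=c["pixels"][140:245,210:350]
cv2.imwrite("pics/w4.png",np.hstack([cv2.resize(a,(400,300)),cv2.resize(d,(400,300),interpolation=cv2.INTER_CUBIC)]))
E
```

```text
[599.03094668 241.26702989 179.31633065] [-0.3961529   0.03137104 -0.56947882]
[([330.4, 15.3], 0.61), ([280.2, 219.4], 0.6), ([231.8, 10.1], 0.58)] [([277.7, 146.5], 0.69), ([309.9, 153.0], 0.65), ([279.2, 191.7], 0.61), ([257.0, 174.6], 0.46)]
[280.35968429 217.23774517] [279.90110202 188.23271389]
[280.41699277 229.87057982] [279.85078454 179.97075745]
```

View pics/w4.png

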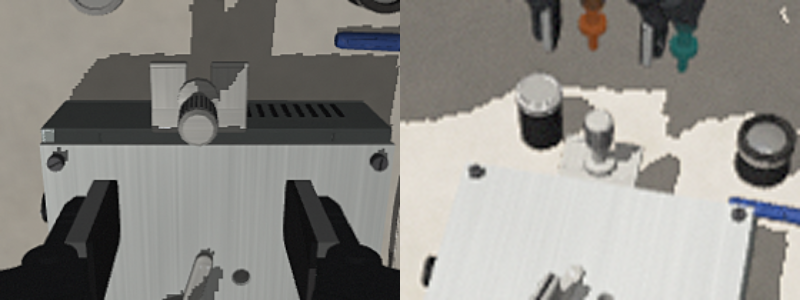

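The pin stands upright in the notch (scene about (279,185)) with the fingers clear. Next is the wing.

>>> drive_tool(commands="-0.044 -0.28 0 0 0 -0.0915 60;-0.044 -0.28 0 0 0 -0.0915 60;-0.044 -0.28 0 0 0 -0.0915 60;-0.044 -0.28 0 0 0 -0.0915 60;-0.044 -0.27 0 0 0 -0.0915 60;0 0 0 0 0 0 60;0 0 0 0 0 0 60;0 0 0 0 0 0 60")

```text
time_s: 9.23
eef_pos: [576.3, 102.5, 177.3]
ee_rot: [-0.0, 0.847, 0.532, -0.0]
force: [0.0, -0.2, -0.1]
grip_width: 0.603
grip_force: 0.0
```

```bash
python3 - <<'E'
from h import *
s=sense();p=capture("wrist");print(s["eef_pos"],R.from_matrix(q2R(s["ee_rot"])).as_matrix()[:2,1])
w=1.121
for l in (-22,0,22): print(proj(p,(576.9+l*np.cos(w),101.9+l*np.sin(w),117),s))
a=p["pixels"][210:420,140:420].copy()
cv2.imwrite("pics/w5.png",cv2.resize(a,(800,600),interpolation=cv2.INTER_CUBIC))
E
```

```text
[576.32085551 102.48893506 177.2752736 ] [ 0.90081949 -0.43419277]
[282.51930495 265.17111499]
[282.64303977 233.13551527]
[282.77296315 199.05828009]
```

View pics/w5.png

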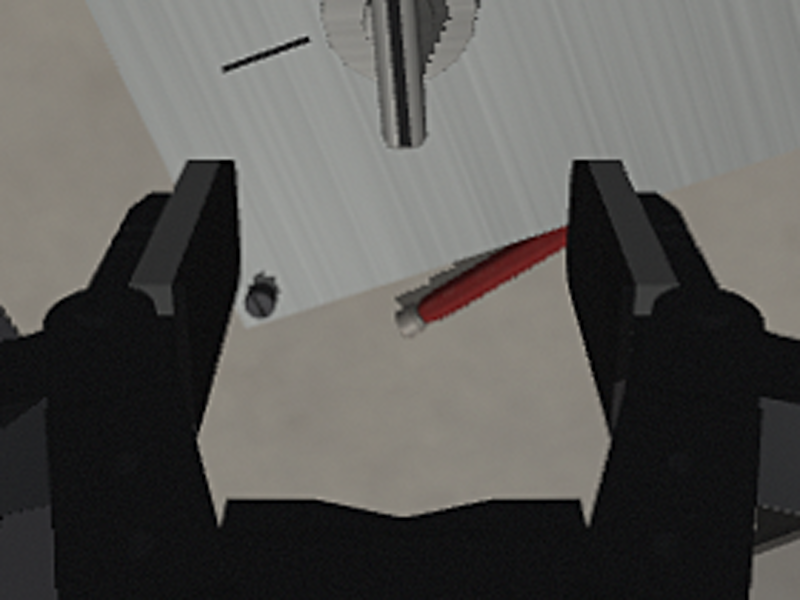

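The wing sits about 5° anticlockwise of the tool plane and centred within 1-2 mm. Closing the pads will bring it in line.

>>> drive_tool(commands="0 0 -0.3 0 0 0 60;0 0 -0.25 0 0 0 60;0 0 -0.12 0 0 0 60;0 0 -0.07 0 0 0 60;0 0 0 0 0 0 60;0 0 0 0 0 0 60")

```text
time_s: 9.78
eef_pos: [576.8, 102.7, 104.3]
ee_rot: [0.0, 0.847, 0.532, 0.0]
force: [0.6, -0.2, 0.8]
grip_width: 0.6
grip_force: 0.0
```

>>> drive_tool(commands="0 0 0 0 0 0 0;0 0 0 0 0 0 0;0 0 0 0 0 0 0;0 0 0 0 0 0 0;0 0 0 0 0 0 0;0 0 0 0 0 0 0;0 0 0 0 0 0 0", force=60)

```text
time_s: 10.37
eef_pos: [575.5, 102.9, 103.8]
ee_rot: [-0.001, 0.847, 0.532, -0.001]
force: [-4.4, 4.0, 0.3]
grip_width: 0.09
grip_force: 61.8
```

```bash
python3 - <<'E'
from h import *
s=sense();print(s["eef_pos"],s["ee_rot"],s["force"],s["wrist_torque"],s["grip_width"],s["grip_force"],s["joints"])
E
```

```text
[575.54753152 102.94762631 103.82802677] [-1.09577468e-03  8.46907231e-01  5.31739269e-01 -5.39769163e-04] [-4.42538728  4.0349541   0.29465873] [0.61692116 0.62339661 0.01033094] 0.09000320143517931 61.79979085922241 [-2.38064035e-02  5.61794347e-01  1.46516631e+00  1.37106120e-03
  1.11674190e+00  4.25080495e-01]
```

>>> drive_tool(commands="-0.01 0.007 0 0 0 -0.06 0;0 0 0 0 0 -0.11 0;0 0 0 0 0 -0.11 0;0 0 0 0 0 -0.11 0;0 0 0 0 0 -0.11 0;0 0 0 0 0 -0.11 0;0 0 0 0 0 -0.11 0;0 0 0 0 0 -0.11 0;0 0 0 0 0 0 0;0 0 0 0 0 0 0")

```text
time_s: 11.2
eef_pos: [575.5, 102.9, 104.1]
ee_rot: [0.0, 0.972, 0.234, 0.0]
force: [0.4, 1.3, -0.2]
grip_width: 0.09
grip_force: 61.8
```

>>> drive_tool(commands="0 0 0 0 0 -0.11 0;0 0 0 0 0 -0.11 0;0 0 0 0 0 -0.11 0;0 0 0 0 0 -0.11 0;0 0 0 0 0 -0.11 0;0 0 0 0 0 -0.11 0;0 0 0 0 0 0 0;0 0 0 0 0 0 0;0 0 0 0 0 0 0")

```text
time_s: 11.95
eef_pos: [575.5, 102.7, 103.9]
ee_rot: [0.0, 1.0, -0.023, 0.0]
force: [-0.3, 0.1, 1.3]
grip_width: 0.096
grip_force: 61.8
```

```bash
python3 - <<'E'
from h import *
s=sense();M=q2R(s["ee_rot"]);print(s["eef_pos"],s["force"],s["wrist_torque"],s["grip_force"],"tool x deg",np.degrees(np.arctan2(M[1,0],M[0,0])),"target",np.degrees(-.091))
E
```

```text
[575.48750033 102.72173699 103.88178273] [-0.32563143  0.14681836  1.27832683] [-0.22263851  0.0905139  -0.02864219] 61.82156324386597 tool x deg -2.6205662442691104 target -5.213915935690491
```

>>> drive_tool(commands="0 0 0 0 0 -0.07 0;0 0 0 0 0 0 0;0 0 0 0 0 0 0;0 0 -0.03 0 0 0 0;0 0 -0.03 0 0 0 0;0 0 -0.03 0 0 0 0;0 0 0 0 0 0 0;0 0 0 0 0 0 0", force=90)

```text
time_s: 12.62
eef_pos: [575.7, 102.8, 96.1]
ee_rot: [0.0, 0.999, -0.051, 0.001]
force: [-5.4, -1.6, 14.5]
grip_width: 0.076
grip_force: 93.7
```

>>> drive_tool(commands="0 0 -0.015 0 0 0 0;0 0 0 0 0 0 0;0 0 0 0 0 0 0;0 0 0 0 0 0 0")

```text
time_s: 12.95
eef_pos: [575.8, 102.7, 95.9]
ee_rot: [0.0, 0.999, -0.051, 0.001]
force: [-8.9, -1.2, 24.1]
grip_width: 0.083
grip_force: 95.2
```

```bash
python3 - <<'E'
from h import *
c=capture("scene");t=capture("top")
for n in ("lock_pin","loupe","film_can","driver","marker"): print(n,[np.round(b["position"]).tolist() for b in boxes_of(c,n)])
cv2.imwrite("pics/end.png",cv2.resize(c["pixels"][120:345,200:400],None,fx=2.6,fy=2.6,interpolation=cv2.INTER_CUBIC))
print(sense()["force"],sense()["time_s"])
E
```

```text
lock_pin [[308.0, 149.0], [282.0, 193.0]]
loupe [[338.0, 191.0], [244.0, 337.0]]
film_can []
driver [[248.0, 336.0], [336.0, 192.0]]
marker [[357.0, 219.0]]
[-9.27017681 -1.56845372 23.74692337] 13.3
```

View pics/end.png

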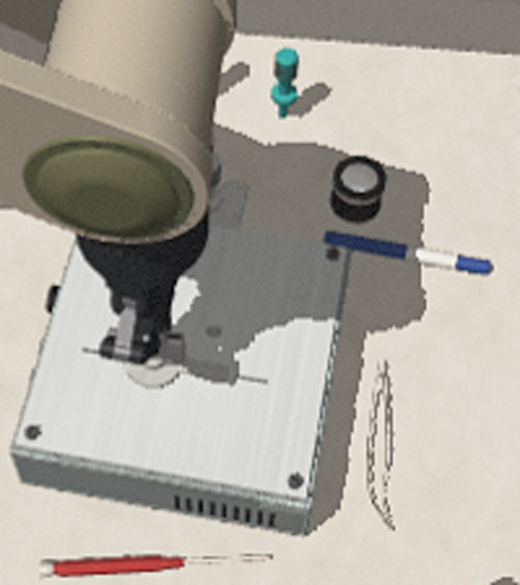

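The panel sits flush with the frame, the gripper holds the wing along the engraved line, the pin still shows at (282,193), and the visible bystanders have not moved. Pressing force is 24 N against the hard stop, so I hand in.

```bash
python3 -c "
from h import *
print(finish_job())"
```

```text
the job is handed in; nothing more can be done
None
```

The job is handed in at about 13 s: the lock pin is parked upright in the notch, the fastener is turned to the engraved line, and the panel is held against its stop at about 24 N; the judging result was not reported back.

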